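# Pack the lunch caddy, tall jar at the back first

## Robot

A 7-joint arm with a two-finger parallel gripper is mounted at the origin on the work surface. World frame = base frame: x ahead of the robot, y to its left, z up, the work surface at z = 0. Lengths are in m, angles in degrees, forces in N, time in s.
With the tool pointing down it reaches from about 0.425 to 0.95 m from the base axis. Payload 4.7 kg.
Tool frame: the origin (TCP) lies on the front face of the gripper's body, between the roots of the fingers; the fingertips stand 73 mm ahead of it and the grasp point (between the pads) lies 54 mm ahead of it; z points along the fingers, y is the direction in which the jaws open and shut (so a half turn about z gives the same grasp; the last joint's range is limited). The gripper opens to 85 mm and grips with 20 to 120 N. Pads are 22 mm wide; open, the fingers measure 114 mm over their backs; the gripper's body (76 mm by 85 mm) begins 54 mm behind the grasp point. The pads swing forward as they close: fully open they stand 13 mm farther back than shut.
Start: joints at [-78.661, 26.849, -2.785, 87.806, 1.381, 65.374, -4.715], TCP at [0.152, 0.658, 0.304] pointing down, gripper open.
Joint ranges: [-148.3, 148.3], [-19.14, 114.17], [-79.39, 73.82], [5.75, 140.21], [-59.74, 239.74], [12.07, 113.84], [-152.46, 152.46]. Speed limits (degrees/s): [147.25, 147.25, 180, 180, 180, 180, 180].

## Interface

Orientations are given as a 3x3 rotation matrix whose columns are the frame's x, y, z axes.
In Python, from cell import get_state, grab_frame, camera_params, r gives the robot as it stands.
- The arm moves only by the tool drive_tool, never from a script. Its argument "increments" is one flat list of numbers, 7 for each row, row after row: the turn, a rotation vector about the tool's x, y, z in rad, then the shift along the tool's x, y, z in mm, then the gripper's target within -1 to 1 (shut at 1, half-way at 0, fully open at -1). A call has 1 to 10 rows; each row shifts and turns the commanded pose from where the row before left it, along the tool's axes as they then stand; what a row does not reach is not made up. A row lasts 1/8 s, in which the tool goes at most 62.5 mm and 10.7 degrees, less where a joint would pass 70% of its speed; a pose out of reach is approached as far as the arm can. A call is refused whole if a number of a shift passes 62.5 or a number of a turn 0.188, either way. A call with a gripper value outside its range is refused whole. The fingers move at their own pace and stop on an object; the grip force is fixed at half the most. Time passes only in rows, so rows that do not move let the fingers close. It gives the time, the measured TCP pose, the force and the opening at its end, in the units of the state.
- get_state(): the state, without advancing time (a new reading comes with each control period).
- grab_frame(name): name is "side" or "top"; returns the picture (400x640x3 uint8, red, green, blue); there is no depth.
- camera_params(name): a dict with "fx", "fy", "cx", "cy" (pixels), "rvec" (rotation vector, rad) and "tvec" (3), from world to camera coordinates, as OpenCV has them. Camera axes: x right, y down, z forward; pixel columns grow to the right and rows downward; lengths in m; the calibration is good to about 2 mm. A picture is of the moment at which its call begins. camera_params takes no time and is no camera call.
- r.job_done(): hands the job in, once; it reports no verdict.
The state is a dict: "clock": time; "qpos": joint angles; "joint_velocities": joint speeds; "joint_efforts": joint torques, N m; "tool_pos": TCP position; "eef_rot": TCP orientation; "force": force on the tool from outside, world axes, zero at the start; "ft_torque": the same for the moment, N m; "finger_gap": finger opening in m.
Only numpy, scipy, OpenCV 4.12 (cv2) and the standard library are available. Lean on these libraries where they do the work, as an engineer would, in place of code of your own. Each camera call takes 0.05 s, during which the arm holds its last target.

## Task

Pack the two lidded purple food jars into the wooden caddy: first stand the tall jar upright in the rear bay (the one against the caddy's high back wall, farther from the robot), let go of it, and only then stand the short jar upright in the front bay. Set each down on the caddy's floor rather than dropping it, do not carry the short jar over the tall one or bump the tall one while bringing it in, and leave the open purple tumbler where it stands.

Things in the scene. Friction and masses are not known exactly. Their poses are not given: they have to be found in the camera images.
- tall_jar: The tall one. Purple insulated food jar, round and closed, standing upright on the bench: body 68 mm diameter up to 112 mm, then a grey screw-on lid 52 mm diameter and 38 mm high, so 150 mm tall overall; about 0.4 kg. Grip it by the lid (tight, does not turn). Origin at the centre of the underside, z up along its axis; yaw means nothing.
- short_jar: The short one. Purple insulated food jar, round and closed, standing upright on the bench: body 68 mm diameter up to 52 mm, then a grey screw-on lid 52 mm diameter and 38 mm high, so 90 mm tall overall; about 0.3 kg. Grip it by the lid (tight, does not turn). Origin at the centre of the underside, z up along its axis; yaw means nothing.
- caddy: Fixed wooden two-bay caddy, 245 (x) by 125 (y) mm. Origin: centre of its underside, z up; +x points to its back wall, away from the robot (turned up to 0.25 rad). Floor and walls 5 mm thick; walls rise to 45 mm, the back wall to 70 mm above the bench. Two empty open bays, each 115 by 115 mm inside: rear bay centred at x = +60 mm, front bay at x = -60 mm, both at y = 0.
- tumbler: Open purple tumbler, no lid, not to be moved: 110 mm tall, 58 mm diameter at foot, 72 mm at rim; origin at the centre of its underside. Jars and tumbler stand at least 110 mm apart (centres), any one in any of three places to the right (-y) of the caddy. Other things lying among them are under 55 mm high.

How it is judged:
By the outcome, as a careful person would: the job done as asked, in the order asked, and still so for the second after the job is handed in, with the robot touching nothing.
It also fails if it takes over 59 s, if anything falls off the work surface, if the arm or the gripper's body presses on something with over 40 N, if the wrist force passes 120 N, or if a joint passes its speed limit or range.

## Working session

There is one attempt and no reset: what is moved stays moved. The work goes in short steps, Python scripts to look and compute and a tool call to move; the robot and the scene stay as the last step left them, time stands still between calls to the robot, and variables do not carry over. Pictures are saved under pics/ and viewed, and the job is handed in when it is done.

Besides the shell and the picture viewer there is one more tool, called after "Call:" as name(argument=value, ...) on one line, values as JSON. drive_tool: Moves the arm, as the interface text tells. Its arguments: {"type":"object","properties":{"increments":{"type":"array","items":{"type":"number"}}},"required":["increments"]}

```bash
ls; mkdir -p pics; python3 - <<'E'
from cell import get_state, grab_frame, camera_params, r
import cv2
s=get_state();print(s['clock'],s['tool_pos'],s['eef_rot'],s['finger_gap'])
for n in('top','side'):
    cv2.imwrite(f'pics/{n}0.png',grab_frame(n)[:,:,::-1]);print(camera_params(n))
E
```

```text
pics
0.0 [0.1516439  0.65728948 0.30283682] [[-9.74395941e-01  2.24838581e-01 -4.03954667e-04]
 [ 2.24838940e-01  9.74393994e-01 -1.94823966e-03]
 [-4.44284403e-05 -1.98918156e-03 -9.99998021e-01]] 0.08546863879512152
{'fx': 406.53537583365727, 'fy': 406.53537583365727, 'cx': 321.16361280951105, 'cy': 204.1769958923506, 'rvec': array([ 2.18921399, -2.12920403,  0.08163292]), 'tvec': array([-0.05873974,  0.56367295,  0.7841263 ])}
{'fx': 409.87126885597974, 'fy': 409.87126885597974, 'cx': 321.40995785901515, 'cy': 198.99751748335808, 'rvec': array([ 0.79471334, -2.61276908,  1.06959759]), 'tvec': array([0.44645435, 0.28050556, 0.48675321])}
```

View pics/top0.png

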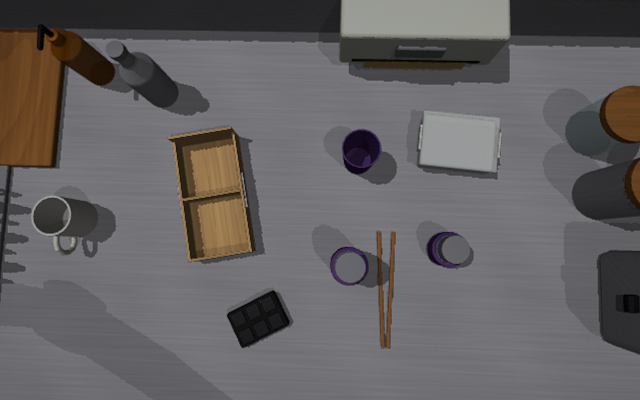

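View pics/side0.png

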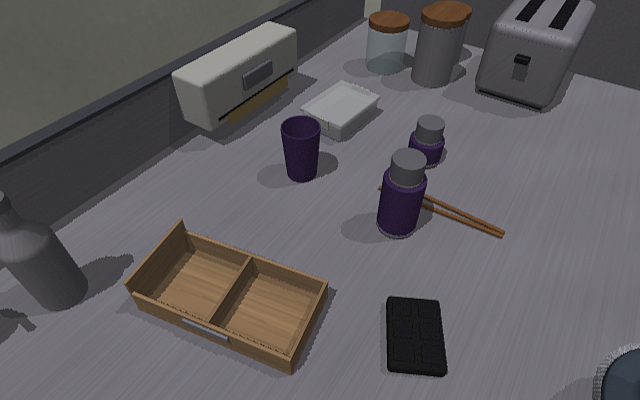

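The top view shows the tall jar's lid at about (349,266), the short jar's lid at (455,250), and the tumbler at (361,150). The caddy's corners are near (172,135), (233,128), (254,250) and (190,261). In the side view the tall jar is at (405,190) and the short jar at (428,140).

```bash
cat > h.py <<'E'
import cv2,numpy as np
from cell import camera_params
def cam(n):
    p=camera_params(n);K=np.array([[p['fx'],0,p['cx']],[0,p['fy'],p['cy']],[0,0,1]]);R=cv2.Rodrigues(p['rvec'])[0]
    return K,R,np.array(p['tvec']).ravel()
def onz(n,uv,z):
    K,R,t=cam(n);d=R.T@np.linalg.inv(K)@np.array([*uv,1.]);c=-R.T@t
    return c+d*(z-c[2])/d[2]
def proj(n,P):
    K,R,t=cam(n);q=K@(R@np.array(P,float)+t);return q[:2]/q[2]
E
python3 - <<'E'
from h import *
im=cv2.imread('pics/top0.png')
a=cv2.resize(im[225:295,310:480],None,fx=4.5,fy=4.5,interpolation=0);cv2.imwrite('pics/jars.png',a)
b=cv2.resize(im[120:270,160:270],None,fx=4,fy=4,interpolation=0);cv2.imwrite('pics/cad.png',b)
hsv=cv2.cvtColor(im,cv2.COLOR_BGR2HSV)
m=cv2.inRange(hsv,(120,90,20),(155,255,255))
for n in('top','side'):
    i=cv2.imread(f'pics/{n}0.png');m=cv2.inRange(cv2.cvtColor(i,cv2.COLOR_BGR2HSV),(120,80,15),(160,255,255))
    k,l,st,c=cv2.connectedComponentsWithStats(m)
    for j in range(1,k):
        if st[j,4]>30:print(n,st[j],c[j])
E
```

```text
top [ 342  129   39   45 1328] [360.35768072 150.27334337]
top [427 232  33  35 374] [438.26737968 248.60427807]
top [331 247  37  38 333] [346.52252252 263.0960961 ]
side [ 281  116   40   66 2135] [300.63372365 146.71662763]
side [408 131  37  34 457] [427.71553611 149.40700219]
side [ 377  167   50   69 2036] [398.9975442  206.38113949]
```

View pics/jars.png

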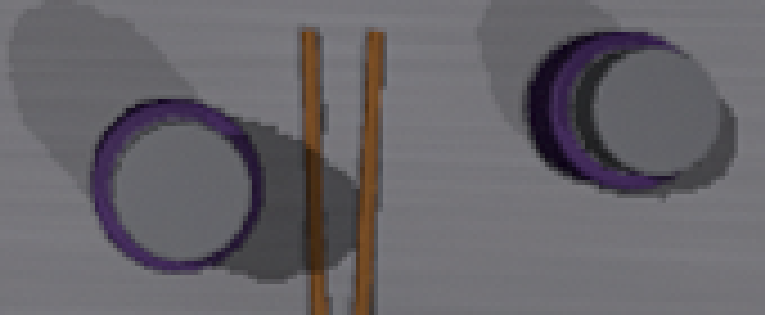

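View pics/cad.png

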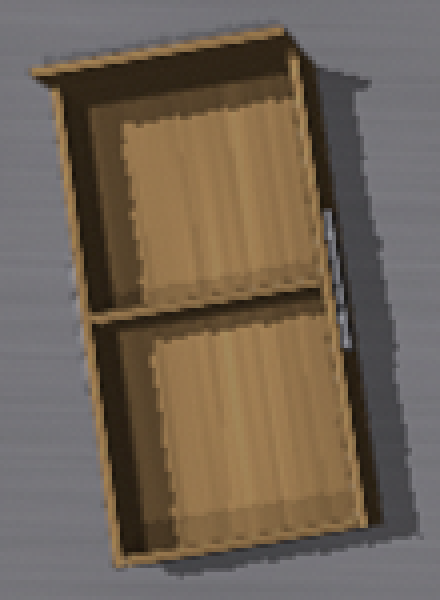

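The jar crop shows the tall lid disc centred at about (182,190) and the short lid at (657,113). The caddy crop shows the back-wall top corners at (33,72) and (285,27), and the front rim corners at (117,567) and (367,526).

```bash
python3 - <<'E'
from h import *
J=lambda x,y:(x/4.5-.5+310,y/4.5-.5+225)
C=lambda x,y:(x/4-.5+160,y/4-.5+120)
print('tall lid',onz('top',J(182,190),.15),'ring',onz('top',J(179,185),.112))
print('tall lid diam',np.linalg.norm(onz('top',J(108,190),.15)-onz('top',J(255,190),.15)))
print('short lid',onz('top',J(657,113.5),.09),np.linalg.norm(onz('top',J(593,113),.09)-onz('top',J(721,113),.09)))
bl,br=[onz('top',C(*p),.07) for p in((33,73),(285,27))]
fl,fr=[onz('top',C(*p),.045) for p in((117,567),(367,526))]
print(bl,br,fl,fr)
print('w',np.linalg.norm(bl-br),np.linalg.norm(fl-fr),'len',np.linalg.norm(((bl+br)/2-(fl+fr)/2)[:2]))
d=((bl+br)/2-(fl+fr)/2)[:2];c=((bl+br)/2+(fl+fr)/2)[:2]/2;d/=np.linalg.norm(d)
print('yaw',np.degrees(np.arctan2(d[1],d[0])),'yaw2',np.degrees(np.arctan2(*(-(fr-fl)[:2]))),np.degrees(np.arctan2((br-bl)[0],-(br-bl)[1])),'c',c,'rear',c+.06*d,'front',c-.06*d)
# crosscheck project to side
for P in ((onz('top',J(182,190),.15)),(onz('top',J(657,113.5),.09)),bl,br,fl,fr): print(proj('side',P))
i=cv2.imread('pics/side0.png')
cv2.imwrite('pics/s2.png',cv2.resize(i[100:250,340:500],None,fx=4,fy=4,interpolation=0))
cv2.imwrite('pics/s3.png',cv2.resize(i[210:380,115:335],None,fx=3.5,fy=3.5,interpolation=0))
E
```

```text
tall lid [ 0.44962525 -0.09704462  0.15      ] ring [ 0.44955189 -0.09771122  0.112     ]
tall lid diam 0.05431284132055512
short lid [ 0.48265529 -0.28983887  0.09      ] 0.051066697032943455
[0.68228424 0.25698728 0.07      ] [0.7078453  0.13540548 0.07      ] [0.44529618 0.2100713  0.045     ] [0.46858536 0.08932909 0.045     ]
w 0.12423970043672984 0.12296775097894917 len 0.242620967253751
yaw 11.048581328202424 yaw2 -10.91733744022574 11.872815758530328 c [0.57600277 0.17294829] rear [0.63489067 0.18444676] front [0.51711487 0.16144981]
[407.266683   156.82734372]
[430.06185746 120.86353078]
[123.47665857 281.21185287]
[179.15976275 216.7698842 ]
[288.49641158 358.12928278]
[326.48231131 279.2032821 ]
```

View pics/s2.png

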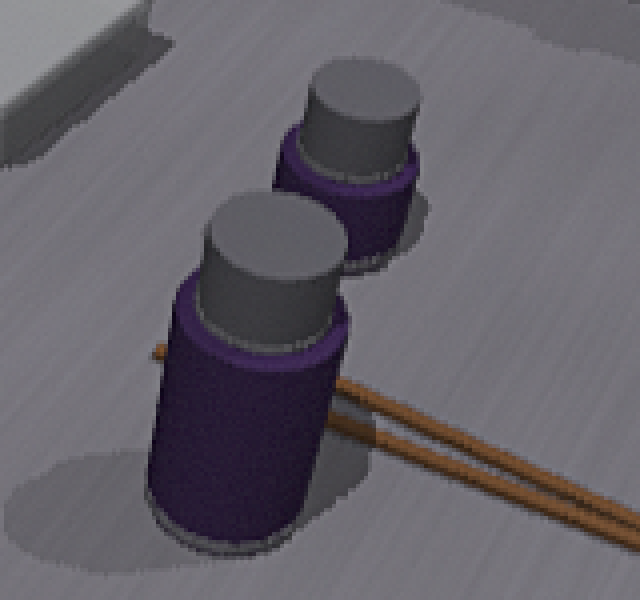

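View pics/s3.png

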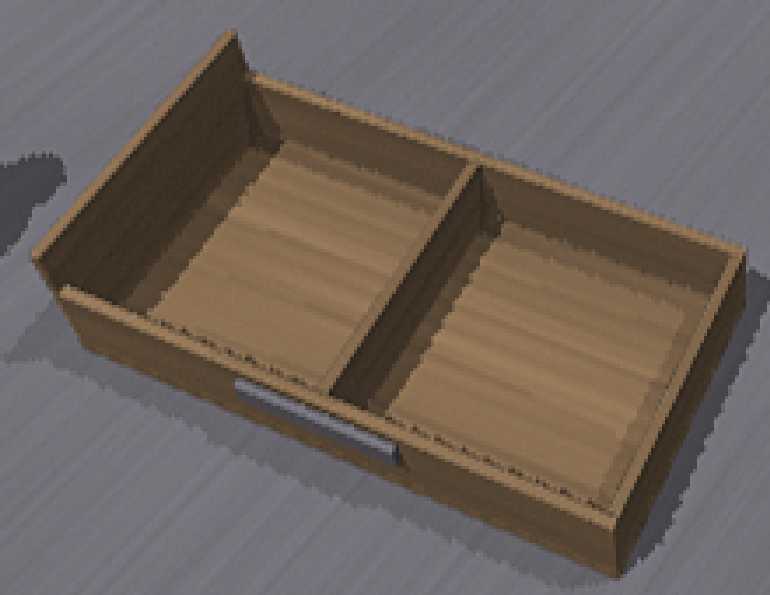

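```bash
cat >> h.py <<'E'
def go(*P):
    from cell import get_state
    s=get_state();R=np.array(s['eef_rot']);p=np.array(s['tool_pos'])
    print(s['clock'],p.round(4),'tilt',R[:,2].round(4),'gap',s['finger_gap'],'F',np.round(s['force'],1),'q',np.round(s['qpos'],0))
    for t in P:
        d=R.T@(np.array(t)-p)*1000;print(t,d.round(1),'n=',np.linalg.norm(d).round(0));p=np.array(t)
E
python3 - <<'E'
from h import *
go((.45,.25,.30),(.449,-.097,.30),(.449,-.097,.188))
# triangulate both views
def tri(a,b):
    Ks=[cam(n) for n in('top','side')]
    P=[K@np.c_[R,t] for K,R,t in Ks];X=cv2.triangulatePoints(P[0],P[1],np.array(a,float),np.array(b,float)).ravel();return X[:3]/X[3]
print(tri((349.9,266.7),(408.5,158.2)),tri((455.5,249.7),(430.5,122.2)))
print('tumbler',onz('top',(361.5,147),.11))
E
```

```text
0.1 [0.1517 0.6573 0.3029] tilt [-3.0e-04 -1.8e-03 -1.0e+00] gap 0.08516743509725214 F [0.1 0.1 0.8] q [-79.  27.  -3.  88.   1.  65.  -5.]
(0.45, 0.25, 0.3) [-382.3 -329.8    3.6] n= 505.0
(0.449, -0.097, 0.3) [ -77.  -338.3    0.6] n= 347.0
(0.449, -0.097, 0.188) [  0.    0.2 112. ] n= 112.0
[ 0.44855388 -0.09745402  0.14774974] [ 0.48214271 -0.29106971  0.08653001]
tumbler [ 0.66300434 -0.11523873  0.11      ]
```

Call:
drive_tool(increments=[0,0,0,-38,-33,0,-1,0,0,0,-38,-33,0,-1,0,0,0,-38,-33,0,-1,0,0,0,-38,-33,0,-1,0,0,0,-38,-33,0,-1,0,0,0,-38,-33,0,-1,0,0,0,-38,-33,0,-1,0,0,0,-38,-33,0,-1,0,0,0,-38,-33,0,-1,0,0,0,-38,-33,0,-1])

```text
clock: 1.35
tool_pos: [0.4484, 0.2492, 0.3037]
eef_rot: [[-0.974, 0.225, -0.0], [0.225, 0.974, -0.0], [0.0, -0.0, -1.0]]
force: [-0.7, -0.1, 0.7]
finger_gap: 0.0858
```

Call:
drive_tool(increments=[0,0,0,-8,-34,0,-1,0,0,0,-8,-34,0,-1,0,0,0,-8,-34,0,-1,0,0,0,-8,-34,0,-1,0,0,0,-8,-34,0,-1,0,0,0,-8,-34,0,-1,0,0,0,-8,-34,0,-1,0,0,0,-8,-34,0,-1,0,0,0,0,0,0,-1,0,0,0,0,0,0,-1])

```text
clock: 2.6
tool_pos: [0.4489, -0.0281, 0.3037]
eef_rot: [[-0.975, 0.224, -0.0], [0.224, 0.975, 0.0], [0.001, 0.0, -1.0]]
force: [-0.4, -0.3, -0.1]
finger_gap: 0.0852
```

```bash
python3 -c "
from h import *
go((.449,-.097,.30),(.449,-.097,.188))"
```

```text
2.6 [ 0.4489 -0.0281  0.3037] tilt [-5.e-04  5.e-04 -1.e+00] gap 0.08524198868559078 F [-0.4 -0.3 -0.1] q [-22.   5.  21. 118.  -2.  57.  78.]
(0.449, -0.097, 0.3) [-15.6 -67.1   3.6] n= 69.0
(0.449, -0.097, 0.188) [-1.00e-01 -0.00e+00  1.12e+02] n= 112.0
```

Call:
drive_tool(increments=[0,0,0,-5,-22,1,-1,0,0,0,-5,-22,1,-1,0,0,0,-5,-23,1,-1,0,0,0,0,0,20,-1,0,0,0,0,0,25,-1,0,0,0,0,0,25,-1,0,0,0,0,0,22,-1,0,0,0,0,0,20,-1,0,0,0,0,0,0,-1,0,0,0,0,0,0,-1])

```text
clock: 3.85
tool_pos: [0.4491, -0.0968, 0.1894]
eef_rot: [[-0.975, 0.224, 0.001], [0.224, 0.975, 0.0], [-0.001, 0.0, -1.0]]
force: [0.6, 0.1, 0.6]
finger_gap: 0.0851
```

```bash
python3 - <<'E'
from h import *
from cell import grab_frame
go((.449,-.097,.188))
a=grab_frame('side')[:,:,::-1];cv2.imwrite('pics/s5.png',cv2.resize(a[30:250,280:520],None,fx=2.5,fy=2.5))
E
```

```text
3.85 [ 0.4491 -0.0968  0.1894] tilt [ 9.e-04  2.e-04 -1.e+00] gap 0.08513224279034914 F [0.6 0.1 0.6] q [-13.  16.  24. 124. -10.  42.  94.]
(0.449, -0.097, 0.188) [ 0.1 -0.3  1.4] n= 1.0
```

View pics/s5.png

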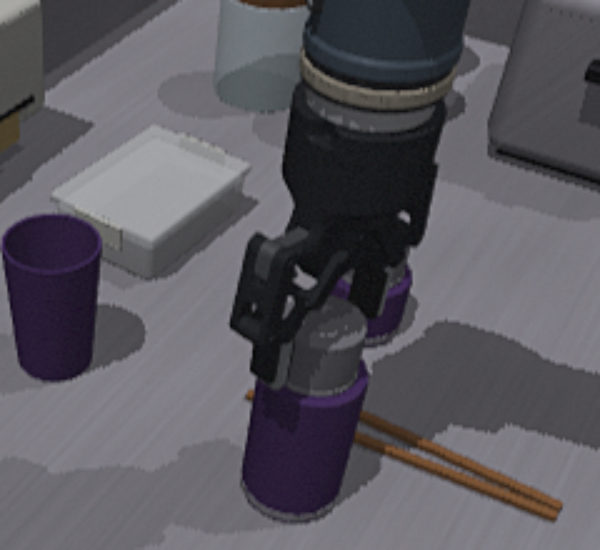

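The fingers straddle the tall lid, around (320,340) in this crop, with the jar upright, so I'll close.

Call:
drive_tool(increments=[0,0,0,0,0,0,1,0,0,0,0,0,0,1,0,0,0,0,0,0,1,0,0,0,0,0,0,1,0,0,0,0,0,0,1,0,0,0,0,0,0,1,0,0,0,0,0,0,1,0,0,0,0,0,0,1])

```text
clock: 4.9
tool_pos: [0.4491, -0.0973, 0.1898]
eef_rot: [[-0.974, 0.225, 0.001], [0.225, 0.974, 0.001], [-0.001, 0.001, -1.0]]
force: [-1.4, 1.1, 6.0]
finger_gap: 0.0506
```

Call:
drive_tool(increments=[0,0,0,0,0,-5,1,0,0,0,0,0,-10,1,0,0,0,0,0,-20,1,0,0,0,0,0,-20,1,0,0,0,0,0,-20,1,0,0,0,0,0,-20,1,0,0,0,0,0,-15,1,0,0,0,0,0,0,1])

```text
clock: 5.9
tool_pos: [0.4489, -0.0975, 0.2998]
eef_rot: [[-0.974, 0.225, 0.002], [0.225, 0.974, 0.0], [-0.002, 0.001, -1.0]]
force: [0.3, -0.1, -5.0]
finger_gap: 0.0503
```

```bash
python3 - <<'E'
from h import *
from cell import grab_frame
go((.635,.1845,.3),(.635,.1845,.194))
a=grab_frame('side')[:,:,::-1];cv2.imwrite('pics/s6.png',cv2.resize(a[0:250,280:520],None,fx=2.2,fy=2.2))
E
```

```text
5.9 [ 0.4489 -0.0975  0.2998] tilt [ 2.4e-03  2.0e-04 -1.0e+00] gap 0.05031595924507236 F [ 0.3 -0.1 -5. ] q [-16.   6.  26. 117.  -3.  57.  88.]
(0.635, 0.1845, 0.3) [-1.179e+02  3.166e+02  3.000e-01] n= 338.0
(0.635, 0.1845, 0.194) [ 2.00e-01 -1.00e-01  1.06e+02] n= 106.0
```

View pics/s6.png

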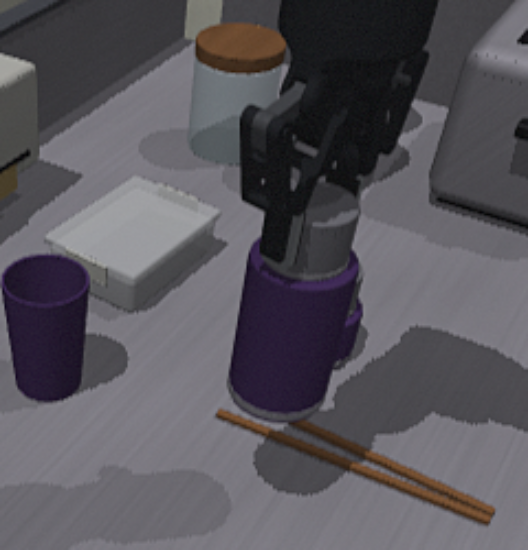

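The jar is lifted and upright. Next I'll carry it to the rear bay.

Call:
drive_tool(increments=[0,0,0,-6,16,0,1,0,0,0,-13,34,0,1,0,0,0,-13,36,0,1,0,0,0,-13,36,0,1,0,0,0,-13,36,0,1,0,0,0,-13,36,0,1,0,0,0,-13,36,0,1,0,0,0,-13,34,0,1,0,0,0,-11,30,0,1,0,0,0,-10,23,0,1])

```text
clock: 7.2
tool_pos: [0.6349, 0.1886, 0.2967]
eef_rot: [[-0.975, 0.222, -0.003], [0.222, 0.975, 0.0], [0.003, -0.0, -1.0]]
force: [0.5, 1.2, -4.7]
finger_gap: 0.0501
```

Call:
drive_tool(increments=[0,0,0,0,0,0,1,0,0,0,0,0,0,1])

```text
clock: 7.45
tool_pos: [0.6343, 0.1852, 0.2974]
eef_rot: [[-0.974, 0.225, -0.003], [0.225, 0.974, -0.001], [0.002, -0.002, -1.0]]
force: [0.0, -0.0, -3.5]
finger_gap: 0.0505
```

```bash
python3 - <<'E'
from h import *
from cell import grab_frame
go((.635,.1845,.3),(.635,.1845,.1945))
a=grab_frame('side')[:,:,::-1];b=grab_frame('top')[:,:,::-1];cv2.imwrite('pics/s7.png',np.hstack([a[:,0:380],b[:,80:380]]))
E
```

```text
7.45 [0.6343 0.1852 0.2974] tilt [-0.0026 -0.0013 -1.    ] gap 0.05053880628695681 F [ 0.  -0.  -3.5] q [-32.  26.  18.  91.  -9.  64.  64.]
(0.635, 0.1845, 0.3) [-0.9 -0.5 -2.6] n= 3.0
(0.635, 0.1845, 0.1945) [ -0.2   0.2 105.5] n= 105.0
```

View pics/s7.png

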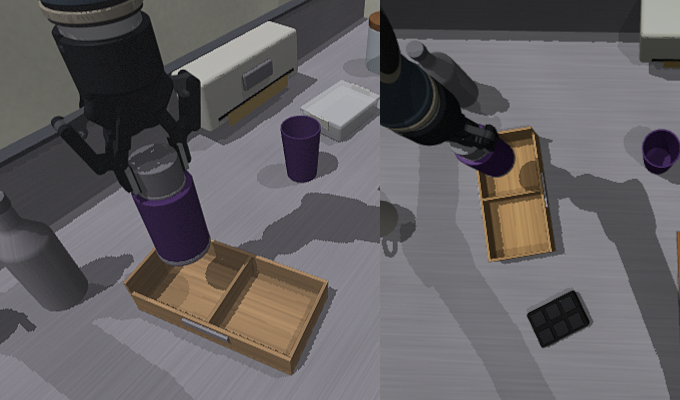

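Both views show the jar upright, with its base above the rear bay. I'll descend.

Call:
drive_tool(increments=[0,0,0,0,0,12,1,0,0,0,0,0,18,1,0,0,0,0,0,18,1,0,0,0,0,0,18,1,0,0,0,0,0,14,1,0,0,0,0,0,8,1,0,0,0,0,0,5,1,0,0,0,0,0,0,1,0,0,0,0,0,0,1])

```text
clock: 8.68
tool_pos: [0.6352, 0.1851, 0.2066]
eef_rot: [[-0.974, 0.225, 0.001], [0.225, 0.974, 0.001], [-0.001, 0.001, -1.0]]
force: [-0.4, 0.0, -4.2]
finger_gap: 0.0506
```

Call:
drive_tool(increments=[0,0,0,0,0,3,1,0,0,0,0,0,2,1,0,0,0,0,0,2,1,0,0,0,0,0,0,1])

```text
clock: 9.18
tool_pos: [0.6347, 0.185, 0.1986]
eef_rot: [[-0.974, 0.225, -0.001], [0.225, 0.974, -0.0], [0.0, -0.0, -1.0]]
force: [-0.1, -0.1, -3.7]
finger_gap: 0.0508
```

```bash
python3 - <<'E'
from h import *
from cell import grab_frame
go((.635,.1845,.1945))
a=grab_frame('side')[:,:,::-1];cv2.imwrite('pics/s8.png',cv2.resize(a[100:380,60:340],None,fx=2,fy=2))
E
```

```text
9.175 [0.6347 0.185  0.1986] tilt [-5.e-04 -1.e-04 -1.e+00] gap 0.05075272178260053 F [-0.1 -0.1 -3.7] q [-31.  32.  16.  96. -10.  53.  66.]
(0.635, 0.1845, 0.1945) [-0.4 -0.4  4.1] n= 4.0
```

View pics/s8.png

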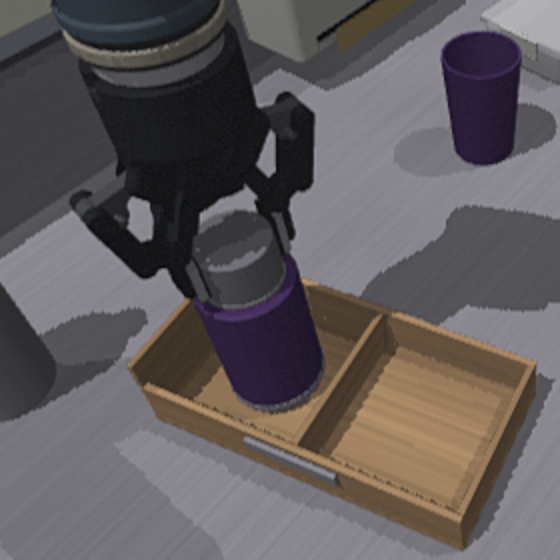

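The jar is inside the rear bay, just above the floor. I'll feel for the floor in 1 mm rows.

Call:
drive_tool(increments=[0,0,0,0,0,1,1,0,0,0,0,0,1,1,0,0,0,0,0,1,1,0,0,0,0,0,0,1])

```text
clock: 9.72
tool_pos: [0.6347, 0.185, 0.1958]
eef_rot: [[-0.974, 0.225, -0.0], [0.225, 0.974, 0.0], [0.0, -0.0, -1.0]]
force: [1.1, -1.1, -5.3]
finger_gap: 0.0502
```

Call:
drive_tool(increments=[0,0,0,0,0,1,1,0,0,0,0,0,0,1])

```text
clock: 9.98
tool_pos: [0.6349, 0.1851, 0.195]
eef_rot: [[-0.974, 0.225, 0.0], [0.225, 0.974, 0.0], [-0.0, 0.0, -1.0]]
force: [-0.4, 0.3, -4.5]
finger_gap: 0.0506
```

Call:
drive_tool(increments=[0,0,0,0,0,0.7,1,0,0,0,0,0,0,1])

```text
clock: 10.22
tool_pos: [0.6351, 0.1851, 0.1949]
eef_rot: [[-0.974, 0.225, 0.001], [0.225, 0.974, 0.0], [-0.001, 0.001, -1.0]]
force: [-1.0, 0.4, 1.8]
finger_gap: 0.0504
```

Call:
drive_tool(increments=[0,0,0,0,0,0.7,1,0,0,0,0,0,0,1])

```text
clock: 10.48
tool_pos: [0.6352, 0.185, 0.1949]
eef_rot: [[-0.974, 0.225, 0.001], [0.225, 0.974, 0.001], [-0.001, 0.001, -1.0]]
force: [-3.1, 0.3, 5.6]
finger_gap: 0.0505
```

Force turned from -4.5 to +5.6 N at z = 0.195, so the jar is on the floor. I'll open, then rise.

Call:
drive_tool(increments=[0,0,0,0,0,0,-1,0,0,0,0,0,0,-1,0,0,0,0,0,0,-1,0,0,0,0,0,0,-1,0,0,0,0,0,0,-1,0,0,0,0,0,0,-1,0,0,0,0,0,0,-1])

```text
clock: 11.35
tool_pos: [0.6348, 0.185, 0.1935]
eef_rot: [[-0.974, 0.225, 0.0], [0.225, 0.974, 0.0], [-0.0, 0.0, -1.0]]
force: [-0.4, -0.3, 0.4]
finger_gap: 0.0853
```

Call:
drive_tool(increments=[0,0,0,0,0,-10,-1,0,0,0,0,0,-20,-1,0,0,0,0,0,-25,-1,0,0,0,0,0,-25,-1,0,0,0,0,0,-20,-1,0,0,0,0,0,-5,-1,0,0,0,0,0,0,-1])

```text
clock: 12.22
tool_pos: [0.6348, 0.185, 0.2991]
eef_rot: [[-0.974, 0.225, 0.001], [0.225, 0.974, 0.001], [-0.001, 0.001, -1.0]]
force: [-0.5, 0.2, 0.8]
finger_gap: 0.0854
```

```bash
python3 - <<'E'
from h import *
from cell import grab_frame
go((.45,-.05,.3),(.482,-.2905,.3),(.482,-.2905,.129))
a=grab_frame('side')[:,:,::-1];b=grab_frame('top')[:,:,::-1];cv2.imwrite('pics/s9.png',np.hstack([a[:,0:380],b[:,80:480]]))
E
```

```text
12.225 [0.6348 0.185  0.2991] tilt [ 8.e-04  5.e-04 -1.e+00] gap 0.08543765347898745 F [-0.5  0.2  0.8] q [-32.  26.  18.  91.  -9.  64.  64.]
(0.45, -0.05, 0.3) [ 127.2 -270.5   -1.1] n= 299.0
(0.482, -0.2905, 0.3) [-8.520e+01 -2.272e+02 -1.000e-01] n= 243.0
(0.482, -0.2905, 0.129) [ 1.00e-01 -1.00e-01  1.71e+02] n= 171.0
```

View pics/s9.png

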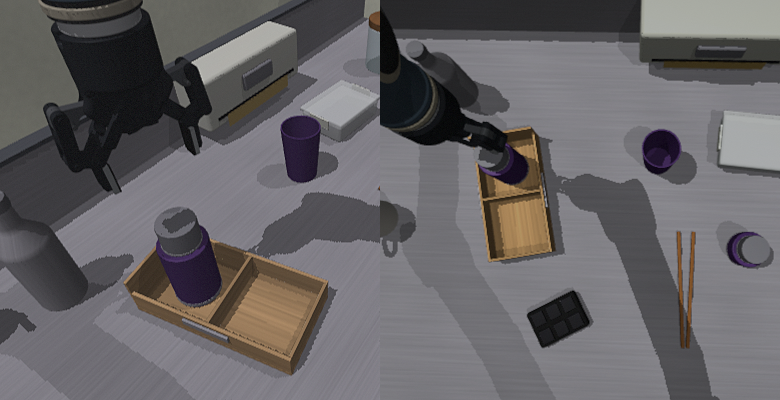

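The tall jar stands upright and released in the rear bay, at (188,255) in the side view, and the tumbler is unmoved. Next is the short jar.

Call:
drive_tool(increments=[0,0,0,16,-34,0,-1,0,0,0,16,-34,0,-1,0,0,0,16,-34,0,-1,0,0,0,16,-34,0,-1,0,0,0,16,-34,0,-1,0,0,0,16,-34,0,-1,0,0,0,16,-34,0,-1,0,0,0,15,-33,0,-1])

```text
clock: 13.32
tool_pos: [0.4489, -0.0515, 0.2978]
eef_rot: [[-0.974, 0.225, -0.002], [0.225, 0.974, -0.0], [0.001, -0.0, -1.0]]
force: [0.0, 0.2, 0.1]
finger_gap: 0.0858
```

Call:
drive_tool(increments=[0,0,0,-14,-38,0,-1,0,0,0,-14,-38,0,-1,0,0,0,-14,-38,0,-1,0,0,0,-14,-38,0,-1,0,0,0,-14,-38,0,-1,0,0,0,-14,-37,0,-1,0,0,0,0,0,0,-1,0,0,0,0,0,0,-1])

```text
clock: 14.32
tool_pos: [0.4807, -0.2897, 0.2976]
eef_rot: [[-0.974, 0.225, -0.002], [0.225, 0.974, 0.001], [0.002, 0.001, -1.0]]
force: [0.6, -0.4, 0.2]
finger_gap: 0.0854
```

```bash
python3 - <<'E'
from h import *
go((.482,-.2905,.3),(.482,-.2905,.129))
E
```

```text
14.325 [ 0.4807 -0.2897  0.2976] tilt [-0.0016  0.0014 -1.    ] gap 0.08544289472465134 F [ 0.6 -0.4  0.2] q [  1.  18.  32. 105. -11.  60. 115.]
(0.482, -0.2905, 0.3) [-1.4 -0.4 -2.4] n= 3.0
(0.482, -0.2905, 0.129) [ -0.3  -0.2 171. ] n= 171.0
```

Call:
drive_tool(increments=[0,0,0,-1,0,15,-1,0,0,0,0,0,25,-1,0,0,0,0,0,28,-1,0,0,0,0,0,28,-1,0,0,0,0,0,28,-1,0,0,0,0,0,23,-1,0,0,0,0,0,14,-1,0,0,0,0,0,8,-1,0,0,0,0,0,0,-1,0,0,0,0,0,0,-1])

```text
clock: 15.58
tool_pos: [0.4823, -0.291, 0.1302]
eef_rot: [[-0.974, 0.225, 0.001], [0.225, 0.974, -0.001], [-0.001, -0.0, -1.0]]
force: [-0.6, -0.3, 0.5]
finger_gap: 0.0856
```

```bash
python3 - <<'E'
from h import *
from cell import grab_frame
go((.482,-.2905,.129))
a=grab_frame('side')[:,:,::-1];cv2.imwrite('pics/s10.png',cv2.resize(a[0:200,320:540],None,fx=2.7,fy=2.7))
E
```

```text
15.575 [ 0.4823 -0.291   0.1302] tilt [ 1.3e-03 -5.0e-04 -1.0e+00] gap 0.08555874655611943 F [-0.6 -0.3  0.5] q [  7.  31.  26. 113. -20.  41. 123.]
(0.482, -0.2905, 0.129) [0.4 0.4 1.2] n= 1.0
```

View pics/s10.png

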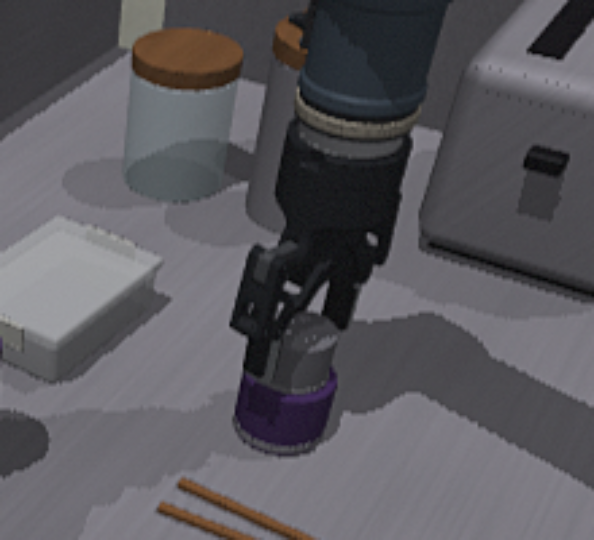

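The fingers straddle the short lid, around (305,350) in the crop, so I'll close and lift.

Call:
drive_tool(increments=[0,0,0,0,0,0,1,0,0,0,0,0,0,1,0,0,0,0,0,0,1,0,0,0,0,0,0,1,0,0,0,0,0,0,1,0,0,0,0,0,0,1,0,0,0,0,0,0,1,0,0,0,0,0,0,1])

```text
clock: 16.62
tool_pos: [0.4823, -0.2907, 0.1302]
eef_rot: [[-0.974, 0.225, 0.001], [0.225, 0.974, 0.0], [-0.001, 0.001, -1.0]]
force: [-1.2, 0.9, 5.2]
finger_gap: 0.0503
```

Call:
drive_tool(increments=[0,0,0,0,0,-5,1,0,0,0,0,0,-10,1,0,0,0,0,0,-20,1,0,0,0,0,0,-20,1,0,0,0,0,0,-20,1,0,0,0,0,0,-20,1,0,0,0,0,0,-15,1,0,0,0,0,0,0,1])

```text
clock: 17.62
tool_pos: [0.4823, -0.2911, 0.2406]
eef_rot: [[-0.974, 0.225, 0.002], [0.225, 0.974, -0.001], [-0.002, -0.0, -1.0]]
force: [0.1, -0.2, -1.6]
finger_gap: 0.0502
```

```bash
python3 - <<'E'
from h import *
from cell import grab_frame
go((.49,-.06,.24),(.515,.161,.24),(.515,.161,.135))
a=grab_frame('side')[:,:,::-1];cv2.imwrite('pics/s11.png',cv2.resize(a[0:200,320:540],None,fx=2.2,fy=2.2))
E
```

```text
17.625 [ 0.4823 -0.2911  0.2406] tilt [ 2.3e-03 -8.0e-04 -1.0e+00] gap 0.05023426289848339 F [ 0.1 -0.2 -1.6] q [  3.  22.  31. 109. -14.  53. 117.]
(0.49, -0.06, 0.24) [ 44.5 226.9   0.4] n= 231.0
(0.515, 0.161, 0.24) [ 2.53e+01  2.21e+02 -1.00e-01] n= 222.0
(0.515, 0.161, 0.135) [  0.3   0.  105. ] n= 105.0
```

View pics/s11.png

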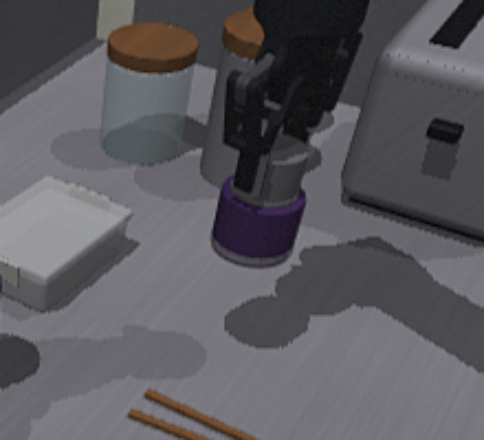

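The short jar is held upright, with its base about 0.11 m up. I'll carry it along x ≈ 0.49–0.515, clear of the tall jar.

Call:
drive_tool(increments=[0,0,0,4,20,0,1,0,0,0,7,34,0,1,0,0,0,7,35,0,1,0,0,0,7,35,0,1,0,0,0,7,35,0,1,0,0,0,7,34,0,1,0,0,0,6,34,0,1])

```text
clock: 18.55
tool_pos: [0.4884, -0.0583, 0.2385]
eef_rot: [[-0.974, 0.225, -0.002], [0.225, 0.974, -0.0], [0.002, -0.0, -1.0]]
force: [1.0, -0.1, -1.7]
finger_gap: 0.0502
```

Call:
drive_tool(increments=[0,0,0,4,36,0,1,0,0,0,4,36,0,1,0,0,0,4,36,0,1,0,0,0,4,36,0,1,0,0,0,4,32,0,1,0,0,0,3,25,0,1,0,0,0,2,20,0,1,0,0,0,0,0,0,1,0,0,0,0,0,0,1])

```text
clock: 19.68
tool_pos: [0.5143, 0.1601, 0.2392]
eef_rot: [[-0.974, 0.226, -0.001], [0.226, 0.974, -0.001], [0.0, -0.001, -1.0]]
force: [0.0, -0.3, -3.0]
finger_gap: 0.0502
```

```bash
python3 - <<'E'
from h import *
from cell import grab_frame
go((.515,.161,.24),(.515,.161,.138))
a=grab_frame('side')[:,:,::-1];b=grab_frame('top')[:,:,::-1];cv2.imwrite('pics/s12.png',np.hstack([a[:,0:380],b[:,80:380]]))
E
```

```text
19.675 [0.5143 0.1601 0.2392] tilt [-8.0e-04 -1.1e-03 -1.0e+00] gap 0.05015092458782535 F [ 0.  -0.3 -3. ] q [-40.  19.  22. 112.  -9.  51.  64.]
(0.515, 0.161, 0.24) [-0.5  1.  -0.8] n= 1.0
(0.515, 0.161, 0.138) [-1.00e-01  1.00e-01  1.02e+02] n= 102.0
```

View pics/s12.png

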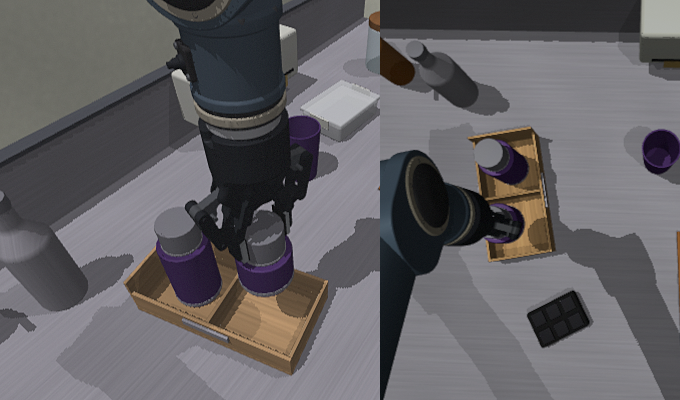

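The short jar is over the front bay and clear of the tall jar, which hasn't moved. I'll descend.

Call:
drive_tool(increments=[0,0,0,0,1,12,1,0,0,0,0,0,16,1,0,0,0,0,0,18,1,0,0,0,0,0,18,1,0,0,0,0,0,16,1,0,0,0,0,0,10,1,0,0,0,0,0,6,1,0,0,0,0,0,3,1,0,0,0,0,0,0,1,0,0,0,0,0,0,1])

```text
clock: 21.02
tool_pos: [0.515, 0.1626, 0.141]
eef_rot: [[-0.974, 0.225, 0.001], [0.225, 0.974, 0.001], [-0.001, 0.001, -1.0]]
force: [-0.7, -0.3, -3.7]
finger_gap: 0.0506
```

```bash
python3 - <<'E'
from h import *
from cell import grab_frame
go((.515,.161,.1352))
a=grab_frame('side')[:,:,::-1];cv2.imwrite('pics/s13.png',cv2.resize(a[150:390,90:370],None,fx=2.2,fy=2.2))
E
```

```text
21.025 [0.515  0.1626 0.141 ] tilt [ 9.e-04  5.e-04 -1.e+00] gap 0.05055107777605444 F [-0.7 -0.3 -3.7] q [-37.  27.  19. 116. -14.  40.  68.]
(0.515, 0.161, 0.1352) [-0.4 -1.5  5.8] n= 6.0
```

View pics/s13.png

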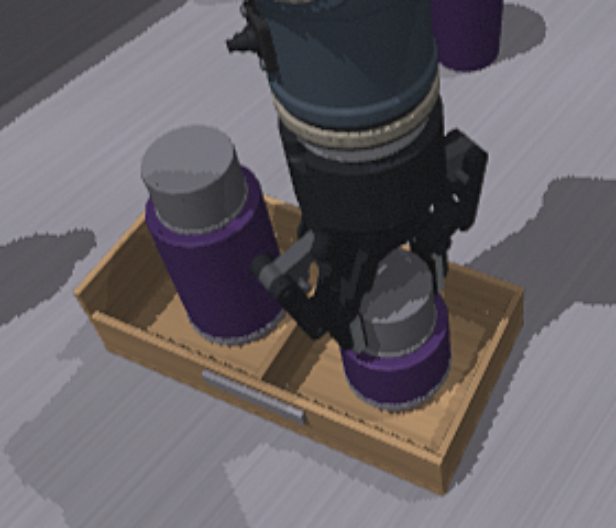

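It's inside the front bay, a few mm above the floor.

Call:
drive_tool(increments=[0,0,0,0,0,2,1,0,0,0,0,0,1,1,0,0,0,0,0,1,1,0,0,0,0,0,1,1,0,0,0,0,0,0,1])

```text
clock: 21.7
tool_pos: [0.5146, 0.1625, 0.1354]
eef_rot: [[-0.974, 0.225, -0.0], [0.225, 0.974, -0.0], [0.0, -0.0, -1.0]]
force: [-0.7, 0.0, -3.2]
finger_gap: 0.0502
```

Call:
drive_tool(increments=[0,0,0,0,0,0.7,1,0,0,0,0,0,0,1])

```text
clock: 21.95
tool_pos: [0.5148, 0.1625, 0.1352]
eef_rot: [[-0.974, 0.225, 0.0], [0.225, 0.974, 0.0], [-0.0, 0.0, -1.0]]
force: [-1.4, 1.3, 3.0]
finger_gap: 0.0505
```

Call:
drive_tool(increments=[0,0,0,0,0,0.7,1,0,0,0,0,0,0,1])

```text
clock: 22.2
tool_pos: [0.515, 0.1625, 0.1352]
eef_rot: [[-0.974, 0.225, 0.0], [0.225, 0.974, 0.001], [-0.0, 0.001, -1.0]]
force: [-2.1, -0.2, 8.8]
finger_gap: 0.0503
```

Force went to +8.8 N at z = 0.1352, as expected for the floor. I'll release and rise.

Call:
drive_tool(increments=[0,0,0,0,0,-0.7,1,0,0,0,0,0,0,-1,0,0,0,0,0,0,-1,0,0,0,0,0,0,-1,0,0,0,0,0,0,-1,0,0,0,0,0,0,-1,0,0,0,0,0,0,-1,0,0,0,0,0,0,-1])

```text
clock: 23.2
tool_pos: [0.5146, 0.1625, 0.1348]
eef_rot: [[-0.974, 0.225, -0.0], [0.225, 0.974, 0.0], [0.0, 0.0, -1.0]]
force: [-0.9, -0.7, 0.6]
finger_gap: 0.0854
```

Call:
drive_tool(increments=[0,0,0,0,0,-10,-1,0,0,0,0,0,-20,-1,0,0,0,0,0,-25,-1,0,0,0,0,0,-25,-1,0,0,0,0,0,-25,-1,0,0,0,0,0,-25,-1,0,0,0,0,0,-15,-1,0,0,0,0,0,0,-1,0,0,0,0,0,0,-1])

```text
clock: 24.32
tool_pos: [0.5141, 0.1623, 0.279]
eef_rot: [[-0.974, 0.225, -0.002], [0.225, 0.974, -0.001], [0.001, -0.001, -1.0]]
force: [0.3, 0.3, -0.6]
finger_gap: 0.0854
```

```bash
python3 - <<'E'
from h import *
from cell import grab_frame
go()
a=grab_frame('side')[:,:,::-1];b=grab_frame('top')[:,:,::-1];cv2.imwrite('pics/s14.png',np.hstack([a[:,0:400],b[:,80:480]]))
E
```

```text
24.325 [0.5141 0.1623 0.279 ] tilt [-1.6e-03 -6.0e-04 -1.0e+00] gap 0.08535881890818203 F [ 0.3  0.3 -0.6] q [-41.  16.  23. 109.  -8.  56.  63.]
```

View pics/s14.png

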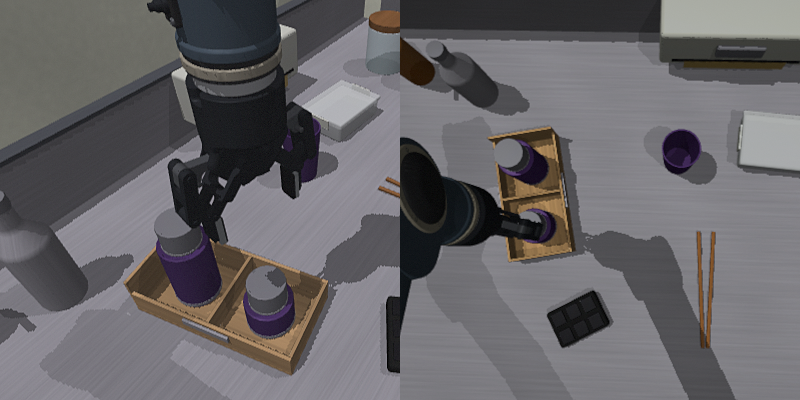

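Both jars stand upright in their bays: tall at (188,255) and short at (268,300) in the side view. The tumbler is still at (361,150) in the top view, and the gripper is clear with force near 0.

```bash
python3 -c "
from cell import r
print(r.job_done())"
```

```text
the job is handed in; nothing more can be done
None
```

Both jars are packed upright in the caddy. The tall jar went into the rear bay and was released, and then the short jar went into the front bay. I lowered each until the wrist force showed it resting on the floor, about 6 N for the tall jar and 9 N for the short, before opening the gripper. I handed the job in at about 24 s of the 59 s allowed.

- **Last pictures:** both jars stand upright inside their bays, and the tumbler is at the same place in the top view as at the start. The gripper was clear of everything, with under 1 N on it.
- **Touchdown heights:** each jar touched down about 5 mm higher than where I gripped it on the bench, which matches the caddy's floor thickness.
- **Small disagreements:** the two cameras differed by about 2 pixels (2–4 mm) on the lid positions. The caddy measured 243 mm long against the 245 mm given. Both are well inside the roughly 23 mm of clearance in each bay.

No check failed. I did not re-measure the jars' final positions numerically, only by looking at the pictures.

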